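# Make up two skincare gift sets at the boutique counter

## Robot

A 6-joint arm with a two-finger parallel gripper is mounted at the origin on the work surface. World frame = base frame: x ahead of the robot, y to its left, z up, the work surface at z = 0. Lengths are in m, angles in rad, forces in N, time in s.
With the tool pointing down it reaches from about 0.325 to 0.9 m from the base axis. Payload 6.1 kg.
Tool frame: the origin (TCP) lies between the finger pads; the fingertips stand 17 mm ahead of it and the grasp point (between the pads) lies 2 mm behind it (manip.tip_reach is the distance from the TCP to the fingertips, in m); z points along the fingers, y is the direction in which the jaws open and shut (so a half turn about z gives the same grasp; the last joint's range is limited). The gripper opens to 85 mm and grips with 20 to 120 N. Pads are 22 mm wide; open, the fingers measure 114 mm over their backs; the gripper's body (76 mm by 85 mm) begins 54 mm behind the grasp point. The pads swing forward as they close: fully open they stand 13 mm farther back than shut.
Start: joints at [-1.464, 0.22, 1.526, -0, 1.395, -0.126], TCP at [0.144, -0.608, 0.248] pointing down, gripper open.
Joint ranges: [-2.98, 2.98], [-0.91, 2.08], [0.09, 2.57], [-1.24, 4.39], [0.2, 2.65], [-2.68, 2.68]. Speed limits (rad/s): [2.57, 2.57, 3.01, 3.14, 3.14, 3.14].

## Interface

Orientations are given as a rotation vector (axis times angle).
In Python, from workcell import manip, grab_frame, camera_model, job gives the robot as it stands.
- The arm moves only by the shell command python3 -m pendant 'ROWS' [OPENING] [FORCE]. ROWS is JSON, a list of rows, each an object with "delta_pos": the shift along the tool's x, y, z in mm, a list of three; "dr": the turn, a rotation vector about the tool's x, y, z in rad, a list of three. In form: [{"delta_pos": [x, y, z], "dr": [ax, ay, az]}, ...]. A call has 1 to 10 rows; each row shifts and turns the pose as measured when the row begins, along the tool's axes as they then stand; what a row does not reach is not made up. A row lasts 1/8 s, in which the tool goes at most 62.5 mm and 10.7 degrees, less where a joint would pass 70% of its speed; a pose out of reach is approached as far as the arm can. A call with a gripper value outside its range is refused whole. OPENING is the opening, from 0 (shut) to 1 (fully open), set as the call begins (- or left out, the last holds). The fingers move at their own pace and stop on an object; FORCE is the grip in N (left out, the last holds). Time passes only in rows, so rows that do not move let the fingers close. It gives the time, the measured TCP pose, the force and the opening at its end, in the units of the state.
- manip.observe(): the state, without advancing time (a new reading comes with each control period).
- grab_frame(name): name is "side" or "top"; returns the picture (384x512x3 uint8, red, green, blue); there is no depth.
- camera_model(name): a dict with "mtx" (3x3 intrinsics, pixels), "k1" (the pictures are not rectified: a ray, as slopes to the right and down, at radius r is drawn at 1 + k1 r^2 times it, then the intrinsics apply), "extrinsics" (4x4, takes a point from world to camera coordinates). Camera axes: x right, y down, z forward; pixel columns grow to the right and rows downward; lengths in m; the calibration is good to about 2 mm. A picture is of the moment at which its call begins. camera_model takes no time and is no camera call.
- job.hand_in(): hands the job in, once; it reports no verdict.
The state is a dict: "time": time; "qpos": joint angles; "dq": joint speeds; "tau": joint torques, N m; "eef_pos": TCP position; "eef_rot": TCP orientation; "contact_force": force on the tool from outside, world axes, zero at the start; "ft_torque": the same for the moment, N m; "opening": opening from 0.0 (shut) to 1.0 (fully open).
Only numpy, scipy, OpenCV 4.12 (cv2) and the standard library are available. Lean on these libraries where they do the work, as an engineer would, in place of code of your own. Each camera call takes 0.05 s, during which the arm holds its last target. There are 200 camera calls.

## Task

Make up the two gift sets from the stock on the display plate: the magenta jar and the amber bottle go into the blue gift box, the gold jar and the blue bottle into the orange gift box, in each box the jar in the wide compartment and the bottle in the narrow one, all standing upright on the box's floor. Keep the products upright and set them down gently rather than dropping them, and leave the white jar, the white bottle and the card terminal where they are.

Things in the scene. Friction and masses are not known exactly. Their poses are not given: they have to be found in the camera images.
- jar_gold: closed round cosmetics jar, all gold, standing upright: diameter 54 mm, height 58 mm, straight-sided lid taking the top 23 mm; about 0.16 kg. Origin: centre of its underside, z up along its axis. It starts on the display plate.
- jar_magenta: closed round cosmetics jar, all magenta with a silver line, standing upright: diameter 54 mm, height 58 mm, straight-sided lid taking the top 23 mm; about 0.16 kg. Origin: centre of its underside, z up along its axis. It starts on the display plate.
- jar_white: closed round cosmetics jar, all ivory white with a silver line, standing upright: diameter 54 mm, height 58 mm, straight-sided lid taking the top 23 mm; about 0.16 kg. Origin: centre of its underside, z up along its axis. It starts on the display plate. Not wanted: it stays in the stock.
- bottle_blue: closed round serum bottle, cobalt blue with a cobalt blue cap, standing upright: body diameter 34 mm up to 50 mm height, then a straight cap of diameter 30 mm from 55 mm to the top at 82 mm (grip it by the cap); about 0.12 kg. Origin: centre of its underside, z up along its axis. It starts on the display plate.
- bottle_amber: closed round serum bottle, amber-orange with an amber-orange cap, standing upright: body diameter 34 mm up to 50 mm height, then a straight cap of diameter 30 mm from 55 mm to the top at 82 mm (grip it by the cap); about 0.12 kg. Origin: centre of its underside, z up along its axis. It starts on the display plate.
- bottle_white: closed round serum bottle, ivory white with an ivory white cap, standing upright: body diameter 34 mm up to 50 mm height, then a straight cap of diameter 30 mm from 55 mm to the top at 82 mm (grip it by the cap); about 0.12 kg. Origin: centre of its underside, z up along its axis. It starts on the display plate. Not wanted: it stays in the stock.
- box_blue: cobalt blue open gift box, 148 mm (its x) by 84 mm (its y), walls 4 mm thick and 24 mm high, cream inner floor 5 mm above its underside, 0.6 kg, loose on the counter. A divider across it, 4 mm thick and 22 mm high, leaves a wide compartment (76 by 76 mm, centre at x = -32, y = 0 mm in the box's frame) and a narrow one (60 mm along x by 76 mm, centre at x = +40, y = 0 mm). Origin: centre of its underside, x along its length towards the narrow compartment, z up.
- box_orange: bright orange open gift box, 148 mm (its x) by 84 mm (its y), walls 4 mm thick and 24 mm high, cream inner floor 5 mm above its underside, 0.6 kg, loose on the counter. A divider across it, 4 mm thick and 22 mm high, leaves a wide compartment (76 by 76 mm, centre at x = -32, y = 0 mm in the box's frame) and a narrow one (60 mm along x by 76 mm, centre at x = +40, y = 0 mm). Origin: centre of its underside, x along its length towards the narrow compartment, z up.
- plate: glossy white display plate with a dark edge, fixed to the counter, 196 mm (its x) by 296 mm (its y), top 8 mm above the counter, carrying the six stock items in two rows of three about 100 mm apart. Origin: centre of its underside.
- terminal: black card terminal lying on the counter beyond the work, 80 mm (its x) by 170 mm (its y), about 38 mm high, 0.5 kg; leave it alone. Origin: centre of its underside.
There are look-alikes about, which are no part of the job. Leave any green or pink look-alike of the bottle_blue alone. What is shaped like the jar_white but green is not meant.

How it is judged:
At the end, for the whole second after the job is handed in: Each named jar and bottle stands upright (0.08 rad), at rest, on the floor of its compartment (jars within 15 mm of its centre along each box axis, bottles 17 mm along, 24 mm across); boxes level on the counter; white jar, white bottle and terminal upright, moved under 20 mm (x of jar_magenta in the frame of box_blue between -0.047 and -0.017 m and y of jar_magenta in the frame of box_blue between -0.015 and 0.015 m and z of jar_magenta in the frame of box_blue between 0.002 and 0.009 m and angle between each of jar_magenta, bottle_amber, jar_gold, bottle_blue, jar_white, bottle_white, terminal's own z axis and vertical below 0.08 rad and linear speed of each of jar_magenta, bottle_amber, box_blue, jar_gold, bottle_blue, box_orange below 0.02 m/s and x of bottle_amber in the frame of box_blue between 0.023 and 0.057 m and y of bottle_amber in the frame of box_blue between -0.024 and 0.024 m and z of bottle_amber in the frame of box_blue between 0.002 and 0.009 m and angle between each of box_blue, box_orange's own z axis and vertical below 0.05 rad and height (world z) of each of box_blue, box_orange below 0.005 m and x of jar_gold in the frame of box_orange between -0.047 and -0.017 m and y of jar_gold in the frame of box_orange between -0.015 and 0.015 m and z of jar_gold in the frame of box_orange between 0.002 and 0.009 m and x of bottle_blue in the frame of box_orange between 0.023 and 0.057 m and y of bottle_blue in the frame of box_orange between -0.024 and 0.024 m and z of bottle_blue in the frame of box_orange between 0.002 and 0.009 m and distance of each of jar_white, bottle_white, terminal from where it was at the start of the episode below 0.02 m); the robot touches nothing.
It fails at once if a product is tipped over or carried far from upright (more than about 50 degrees) (angle between any of jar_magenta, bottle_amber, jar_gold, bottle_blue, jar_white, bottle_white's own z axis and vertical above 0.87 rad).
It fails at once if the white jar, the white bottle or the card terminal is displaced by more than 20 mm (distance of any of jar_white, bottle_white, terminal from where it was at the start of the episode above 0.02 m).
It fails at once if a product is dropped into a gift box: let go over it with its underside more than 25 mm above the inner floor ((horizontal distance between jar_magenta and box_blue below 0.07 m and z of jar_magenta in the frame of box_blue above 0.03 m and contact force between the fingers and jar_magenta below 0.01 N) or (horizontal distance between jar_magenta and box_orange below 0.07 m and z of jar_magenta in the frame of box_orange above 0.03 m and contact force between the fingers and jar_magenta below 0.01 N) or (horizontal distance between bottle_amber and box_blue below 0.07 m and z of bottle_amber in the frame of box_blue above 0.03 m and contact force between the fingers and bottle_amber below 0.01 N) or (horizontal distance between bottle_amber and box_orange below 0.07 m and z of bottle_amber in the frame of box_orange above 0.03 m and contact force between the fingers and bottle_amber below 0.01 N) or (horizontal distance between jar_gold and box_blue below 0.07 m and z of jar_gold in the frame of box_blue above 0.03 m and contact force between the fingers and jar_gold below 0.01 N) or (horizontal distance between jar_gold and box_orange below 0.07 m and z of jar_gold in the frame of box_orange above 0.03 m and contact force between the fingers and jar_gold below 0.01 N) or (horizontal distance between bottle_blue and box_blue below 0.07 m and z of bottle_blue in the frame of box_blue above 0.03 m and contact force between the fingers and bottle_blue below 0.01 N) or (horizontal distance between bottle_blue and box_orange below 0.07 m and z of bottle_blue in the frame of box_orange above 0.03 m and contact force between the fingers and bottle_blue below 0.01 N)).
It also fails if it takes over 90 s, if anything falls off the work surface, if the arm or the gripper's body presses on something with over 40 N, if the wrist force passes 120 N, or if a joint passes its speed limit or range.

## Working session

There is one attempt and no reset: what is moved stays moved. The work goes in short steps, Python scripts to look and compute and a shell command to move; the robot and the scene stay as the last step left them, time stands still between calls to the robot, and variables do not carry over. Pictures are saved under pics/ and viewed, about 12 in all and at most 16, crops included, and the job is handed in when it is done.

```bash
mkdir -p pics; python3 - <<'E'
from workcell import manip, grab_frame, camera_model
import cv2
for n in("top","side"):
    im=grab_frame(n); cv2.imwrite(f"pics/{n}0.png",im[:,:,::-1])
    m=camera_model(n); print(n,m)
s=manip.observe(); print(s)
E
```

```text
top {'mtx': array([[447.20386886,   0.        , 252.26341729],
       [  0.        , 447.20386886, 200.43893256],
       [  0.        ,   0.        ,   1.        ]]), 'k1': 0.03845668293225959, 'extrinsics': array([[-0.02288198, -0.9996478 , -0.01344227,  0.00375822],
       [-0.98141825,  0.02502289, -0.19024215,  0.55989054],
       [ 0.19051151,  0.00883937, -0.98164516,  0.79116262],
       [ 0.        ,  0.        ,  0.        ,  1.        ]])}
side {'mtx': array([[369.30464341,   0.        , 256.7664617 ],
       [  0.        , 369.30464341, 188.61617193],
       [  0.        ,   0.        ,   1.        ]]), 'k1': 0.029525081038167558, 'extrinsics': array([[ 0.66053198, -0.75070065, -0.01208485, -0.39264439],
       [-0.50223832, -0.4298342 , -0.75033275,  0.32599596],
       [ 0.5580808 ,  0.50168825, -0.66094987,  0.45370057],
       [ 0.        ,  0.        ,  0.        ,  1.        ]])}
{'time': 0.1, 'qpos': array([-1.46410081e+00,  2.21160021e-01,  1.52752526e+00, -5.08804215e-06,
        1.39471383e+00, -1.26106913e-01]), 'dq': array([-0.00038292, -0.00214749, -0.00230836, -0.00212594, -0.00016765,
       -0.00098705]), 'tau': array([ 5.65692244e-04, -4.98242211e+01, -3.90546870e+01, -2.40180570e-04,
        5.60720553e-03,  3.62957067e-06]), 'eef_pos': array([ 0.14412414, -0.6076084 ,  0.2472856 ]), 'eef_rot': array([-3.11853922e+00, -3.64651568e-01, -1.96617780e-05]), 'contact_force': array([-0.45026408, -1.31166807,  0.6679596 ]), 'ft_torque': array([ 0.01669233, -0.04203487, -0.00773417]), 'opening': 0.9943123099297185}
```

View pics/top0.png

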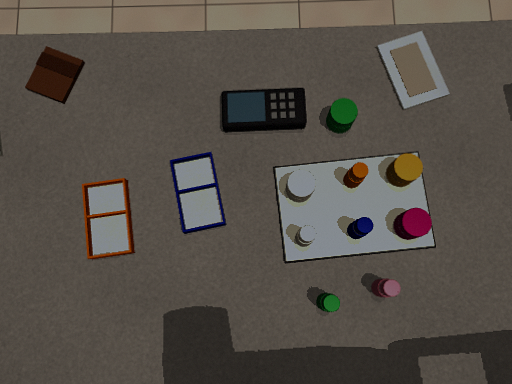

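View pics/side0.png

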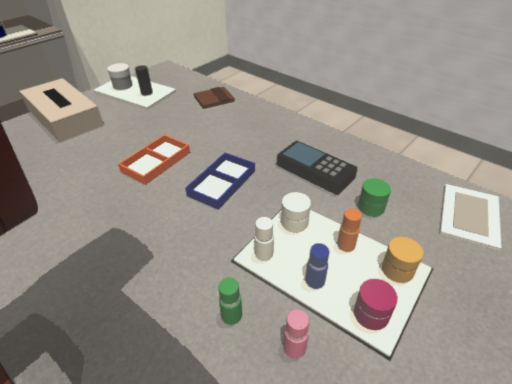

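Look-alikes in the top view:
- **Jars:** gold (406,169), magenta (413,222), white (301,184) and green decoy (342,115).
- **Bottles:** amber (357,174), blue (361,227), white (306,235), and decoys green (329,302) and pink (387,288).
- **Boxes:** blue (197,192) and orange (108,218). In both, the narrow compartment is at the top, towards +x.

By colour and description I choose gold, magenta, amber and blue, all of which stand on the plate. Next I measure them.

```bash
cat > h.py <<'E'
import numpy as np, cv2
from workcell import manip, grab_frame, camera_model
from scipy.spatial.transform import Rotation as Ro
def ray(n,uv):
    m=camera_model(n);K=m["mtx"];E=m["extrinsics"];uv=np.atleast_2d(uv).astype(float)
    d=(uv-K[:2,2])/[K[0,0],K[1,1]]; s=d.copy()
    for _ in range(8): s=d/(1+m["k1"]*(s**2).sum(1,keepdims=True))
    R,t=E[:3,:3],E[:3,3]
    return -R.T@t, np.c_[s,np.ones(len(s))]@R
def plane(n,uv,z):
    C,D=ray(n,uv); return (C+D*((z-C[2])/D[:,2])[:,None])
def tri(a,b):
    C1,d1=ray("top",a);C2,d2=ray("side",b);d1=d1[0];d2=d2[0]
    s=np.linalg.lstsq(np.c_[d1,-d2],C2-C1,rcond=None)[0]
    p,q=C1+s[0]*d1,C2+s[1]*d2; return (p+q)/2,np.linalg.norm(p-q)
# hue lo,hi, sat, val
COL=dict(gold=(15,24,150,60),magenta=(160,176,180,30),amber=(5,14,180,40),blue=(112,128,120,20))
def blobs(im,c,minA=150):
    h=cv2.cvtColor(im,cv2.COLOR_RGB2HSV); l=COL[c]
    m=cv2.inRange(h,(l[0],l[2],l[3]),(l[1],255,255)); m=cv2.morphologyEx(m,cv2.MORPH_CLOSE,np.ones((3,3)))
    cs,_=cv2.findContours(m,cv2.RETR_EXTERNAL,cv2.CHAIN_APPROX_NONE)
    out=[]
    for k in sorted(cs,key=cv2.contourArea,reverse=True):
        if cv2.contourArea(k)<minA: break
        k=cv2.convexHull(k);M=cv2.moments(k);out.append((np.array([M["m10"],M["m01"]])/M["m00"],cv2.boundingRect(k),k))
    return out
E
python3 - <<'E'
from h import *
np.set_printoptions(precision=4,suppress=True)
I={n:cv2.imread(f"pics/{n}0.png")[:,:,::-1].copy() for n in("top","side")}
for n in I:
    h=cv2.cvtColor(I[n],cv2.COLOR_RGB2HSV)
    if n=="top":
        for nm,u,v in[("gold",406,169),("mag",413,222),("amb",358,170),("ambbody",352,180),("blue",363,225),("or",86,220),("bl",177,200)]: print(nm,h[v,u])
    for c in COL: print(n,c,[(b[0].round(1),b[1]) for b in blobs(I[n],c)])
crop=I["top"][140:275,265:445]; cv2.imwrite("pics/crop.png",cv2.resize(crop,None,fx=4,fy=4)[:,:,::-1])
print(ray("top",[0,0])[0],Ro.from_rotvec(manip.observe()["eef_rot"]).as_matrix())
E
```

```text
gold [ 22 211 133]
mag [168 240 120]
amb [ 15 253 134]
ambbody [ 13 251 114]
blue [118 220  87]
or [ 11 255 111]
bl [117 193  66]
top gold [(array([407.8, 166.5]), (394, 153, 29, 28))]
top magenta [(array([415. , 223.3]), (401, 208, 31, 32))]
top amber [(array([107.4, 218.3]), (82, 178, 53, 81)), (array([49. , 82.7]), (26, 65, 47, 36)), (array([356.1, 174.5]), (346, 163, 22, 25)), (array([62.8, 56. ]), (44, 47, 38, 19))]
top blue [(array([197. , 192.4]), (170, 152, 56, 82)), (array([360.9, 227.3]), (350, 217, 23, 22))]
side gold []
side magenta []
side amber []
side blue []
[ 0.3988 -0.0172  0.8832] [[ 0.973   0.2307 -0.0002]
 [ 0.2307 -0.973   0.0018]
 [ 0.0002 -0.0018 -1.    ]]
```

View pics/crop.png

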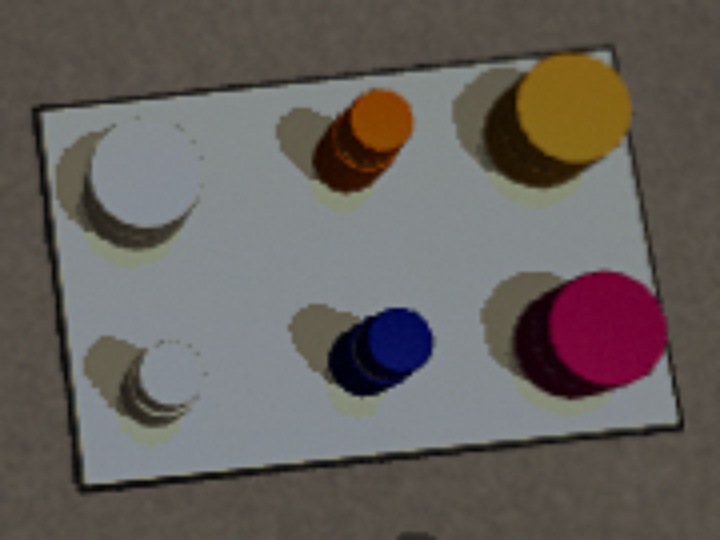

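The crop confirms the choice. In crop pixels, amber is at (370,130), gold (560,115), blue (390,350) and magenta (595,335), and the white pair is at the left. The lit lid tops stand out clearly, so I'll measure those discs on their known plane.

```bash
cat >> h.py <<'E'
def disc(im,uv,r,c,z,frac=.87):
    "bright lid top near pixel uv -> centre on plane z, diameter"
    h=cv2.cvtColor(im,cv2.COLOR_RGB2HSV);l=COL[c]
    m=cv2.inRange(h,(l[0]-3,l[2],l[3]),(l[1]+3,255,255))
    w=np.zeros_like(m);cv2.circle(w,tuple(int(x) for x in uv),r,255,-1);m&=w
    V=h[:,:,2]; t=np.percentile(V[m>0],90)*frac; m[V<t]=0
    m=cv2.morphologyEx(m,cv2.MORPH_OPEN,np.ones((3,3)))
    k=max(cv2.findContours(m,0,1)[0],key=cv2.contourArea)
    P=plane("top",k[:,0,:],z)[:,:2]; (x,y),(a,b),_=cv2.fitEllipse((P*1e4).astype(np.float32)); 
    return np.array([x,y])/1e4,a/10,b/10
def box(im,c,z=.024):
    k=blobs(im,c)[0][2]; P=plane("top",k[:,0,:],z)[:,:2]
    return P
E
python3 - <<'E'
from h import *
np.set_printoptions(precision=4,suppress=True)
im=cv2.imread("pics/top0.png")[:,:,::-1].copy()
for c,uv,r,z in[("gold",(407,167),22,.066),("magenta",(414,222),22,.066),("amber",(356,174),18,.09),("blue",(361,227),18,.09)]: print(c,*disc(im,uv,r,c,z))
C=np.array([.3988,-.0172])
for c in("amber","blue"):
    for z in (.024,0):
        P=box(im,c,z); (x,y),wh,a=cv2.minAreaRect((P*1e4).astype(np.float32)); 
        print("box",c,z,x/1e4,y/1e4,wh[0]/10,wh[1]/10,a, (cv2.boxPoints(((x,y),wh,a))/1e4).round(4).tolist())
h=cv2.cvtColor(cv2.imread("pics/side0.png"),cv2.COLOR_BGR2HSV)
for u,v in[(400,262),(375,310),(350,235),(317,268)]: print(h[v,u])
E
```

```text
gold [ 0.6149 -0.303 ] 49.26396789550781 50.22743225097656
magenta [ 0.5103 -0.309 ] 48.87584533691406 49.23390502929688
amber [ 0.6052 -0.2076] 25.327090454101562 26.1705322265625
blue [ 0.5032 -0.2085] 23.031941223144532 25.213453674316405
box amber 0.024 0.539091259765625 0.2728490966796875 150.19666748046876 89.68446044921875 7.031300067901611 [[0.45910000801086426, 0.30820000171661377], [0.4699999988079071, 0.219200000166893], [0.6190999746322632, 0.23749999701976776], [0.6080999970436096, 0.3264999985694885]]
box amber 0 0.543008740234375 0.2809522705078125 154.3920654296875 92.18960571289062 7.031295299530029 [[0.4607999920845032, 0.3172999918460846], [0.47200000286102295, 0.22579999268054962], [0.6252999901771545, 0.24469999969005585], [0.6140000224113464, 0.3361999988555908]]
box blue 0.024 0.586045166015625 0.09897352294921875 151.2756591796875 84.08082885742188 10.535820007324219 [[0.5040000081062317, 0.1264999955892563], [0.5194000005722046, 0.043800000101327896], [0.6680999994277954, 0.07150000333786011], [0.6527000069618225, 0.15410000085830688]]
box blue 0 0.59127412109375 0.10221987915039063 155.5011962890625 86.42943725585937 10.535820007324219 [[0.5069000124931335, 0.13050000369548798], [0.5227000117301941, 0.045499999076128006], [0.675599992275238, 0.07400000095367432], [0.6597999930381775, 0.15889999270439148]]
[ 17 123 139]
[172 115 122]
[ 10 142 162]
[ 15   4 137]
```

```bash
cat > go.py <<'E'
import sys
from h import *
s=manip.observe();R=Ro.from_rotvec(s["eef_rot"]).as_matrix()
d=R.T@(np.array([float(a) for a in sys.argv[1:4]])-s["eef_pos"])*1000
yaw=np.degrees(np.arctan2(R[1,0],R[0,0]))
print("go",d.round(1),"norm",np.linalg.norm(d).round(0),"at",s["eef_pos"].round(4),"yaw",yaw.round(1),"tilt",np.degrees(np.arccos(-R[2,2])).round(2),"op",round(s["opening"],3),"F",s["contact_force"].round(1),"t",round(s["time"],2),"q6",s["qpos"][5].round(2))
E
python3 -m pendant '[{"delta_pos":[53,-19,4],"dr":[0,0,0]},{"delta_pos":[53,-19,4],"dr":[0,0,0]},{"delta_pos":[53,-19,4],"dr":[0,0,0]},{"delta_pos":[53,-19,4],"dr":[0,0,0]},{"delta_pos":[53,-19,4],"dr":[0,0,0]},{"delta_pos":[53,-19,4],"dr":[0,0,0]},{"delta_pos":[53,-19,4],"dr":[0,0,0]},{"delta_pos":[53,-19,4],"dr":[0,0,0]},{"delta_pos":[53,-19,4],"dr":[0,0,0]},{"delta_pos":[53,-19,4],"dr":[0,0,0]}]' 1; python3 go.py .615 -.303 .12
```

```text
time: 1.35
eef_pos: [0.6259, -0.2934, 0.2015]
eef_rot: [-3.116, -0.35, 0.006]
contact_force: [0.4, -0.3, -0.1]
opening: 1.001
go [-12.5   7.5  81.5] norm 83.0 at [ 0.6259 -0.2934  0.2015] yaw 12.8 tilt 0.41 op 1.001 F [ 0.4 -0.3 -0.1] t 1.35 q6 0.79
```

```bash
python3 -m pendant '[{"delta_pos":[-6,4,20],"dr":[0,0,0]},{"delta_pos":[-6,4,30],"dr":[0,0,0]},{"delta_pos":[0,0,30],"dr":[0,0,0]},{"delta_pos":[0,0,0],"dr":[0,0,0]}]' 1; python3 go.py .615 -.303 .048
```

```text
time: 1.85
eef_pos: [0.6152, -0.3, 0.1149]
eef_rot: [-3.111, -0.359, 0.013]
contact_force: [-0.5, 0.2, -0.1]
opening: 0.997
go [-0.4  3.6 66.8] norm 67.0 at [ 0.6152 -0.3     0.1149] yaw 13.2 tilt 0.72 op 0.997 F [-0.5  0.2 -0.1] t 1.85 q6 0.77
```

```bash
python3 - <<'E'
from h import *
for n in ("top","side"): cv2.imwrite(f"pics/{n}1.png",grab_frame(n)[:,:,::-1])
a=cv2.imread("pics/top1.png")[60:300,250:510];b=cv2.imread("pics/side1.png")[130:370,220:480]
cv2.imwrite("pics/a1.png",cv2.resize(np.hstack([a,b]),None,fx=1.5,fy=1.5))
E
```

```text
(no output)
```

View pics/a1.png

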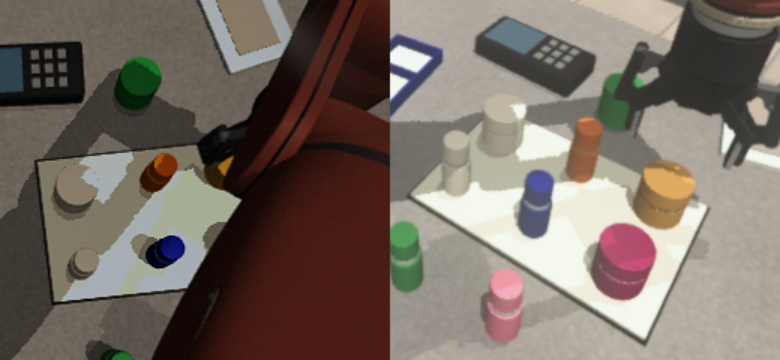

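The arm is above the gold jar, and the scene is undisturbed. In the side half, the gold lid centre is at full-frame pixel (405,249). I'll check that against my measurement and add a tilt correction to the helper.

```bash
cat >> go.py <<'E'
yt=np.radians(13); T=np.array([[np.cos(yt),np.sin(yt),0],[np.sin(yt),-np.cos(yt),0],[0,0,-1]]).T
T=np.c_[[np.cos(yt),np.sin(yt),0],[np.sin(yt),-np.cos(yt),0],[0,0,-1]]
print("dr",Ro.from_matrix(R.T@T).as_rotvec().round(3))
E
python3 go.py .615 -.303 .048; python3 - <<'E'
from h import *
m=camera_model("side");E=m["extrinsics"]
for p in [(.615,-.303,.066),(.5103,-.309,.066),(.6052,-.2076,.09),(.5032,-.2085,.09)]:
    q,_=cv2.projectPoints(np.array([p]),cv2.Rodrigues(E[:3,:3])[0],E[:3,3],m["mtx"],np.array([m["k1"],0,0,0]));print(p,q.ravel().round(1))
E
```

```text
go [-2.7  1.5 70.9] norm 71.0 at [ 0.6176 -0.3013  0.1189] yaw 13.2 tilt 0.36 op 0.996 F [-0.3 -0.5  0.5] t 1.95 q6 0.77
dr [-0.006  0.003  0.003]
(0.615, -0.303, 0.066) [405.1 249. ]
(0.5103, -0.309, 0.066) [377.5 293.9]
(0.6052, -0.2076, 0.09) [352.2 214.4]
(0.5032, -0.2085, 0.09) [318.5 250.5]
```

The projection (405.1, 249.0) matches the side view to within a pixel. Now descend and grip.

```bash
python3 -m pendant '[{"delta_pos":[-2,1,20],"dr":[-0.006,0.003,0]},{"delta_pos":[0,0,20],"dr":[0,0,0]},{"delta_pos":[0,0,15],"dr":[0,0,0]},{"delta_pos":[0,0,8],"dr":[0,0,0]},{"delta_pos":[0,0,0],"dr":[0,0,0]},{"delta_pos":[0,0,0],"dr":[0,0,0]}]' 1; python3 go.py .615 -.303 .048
```

```text
time: 2.7
eef_pos: [0.6193, -0.3063, 0.0606]
eef_rot: [3.114, 0.358, 0.014]
contact_force: [-0.8, -0.1, -0.7]
opening: 0.997
go [-3.6 -4.3 12.5] norm 14.0 at [ 0.6193 -0.3063  0.0606] yaw 13.1 tilt 0.64 op 0.997 F [-0.8 -0.1 -0.7] t 2.7 q6 0.77
dr [ 0.008 -0.008  0.002]
```

```bash
python3 -m pendant '[{"delta_pos":[-4,-4,6],"dr":[0.008,-0.008,0]},{"delta_pos":[0,0,6],"dr":[0,0,0]},{"delta_pos":[0,0,0],"dr":[0,0,0]}]' 1; python3 go.py .615 -.303 .048; python3 go.py .615 -.303 .048
```

```text
time: 3.08
eef_pos: [0.6148, -0.3033, 0.0488]
eef_rot: [3.121, 0.359, 0.0]
contact_force: [0.2, -0.5, 0.7]
opening: 0.998
go [ 0.3 -0.2  0.8] norm 1.0 at [ 0.6148 -0.3033  0.0488] yaw 13.1 tilt 0.03 op 0.998 F [ 0.2 -0.5  0.7] t 3.08 q6 0.77
dr [ 0.001 -0.     0.002]
go [ 0.3 -0.2  0.8] norm 1.0 at [ 0.6148 -0.3033  0.0488] yaw 13.1 tilt 0.03 op 0.998 F [ 0.2 -0.5  0.7] t 3.08 q6 0.77
dr [ 0.001 -0.     0.002]
```

```bash
python3 -m pendant '[{"delta_pos":[0,0,0],"dr":[0,0,0]},{"delta_pos":[0,0,0],"dr":[0,0,0]},{"delta_pos":[0,0,0],"dr":[0,0,0]},{"delta_pos":[0,0,0],"dr":[0,0,0]},{"delta_pos":[0,0,0],"dr":[0,0,0]}]' 0 40; python3 go.py .615 -.303 .2
```

```text
time: 3.7
eef_pos: [0.615, -0.3035, 0.0491]
eef_rot: [3.12, 0.359, 0.001]
contact_force: [0.5, -0.6, -0.2]
opening: 0.621
go [   0.2   -0.3 -150.9] norm 151.0 at [ 0.615  -0.3035  0.0491] yaw 13.1 tilt 0.07 op 0.621 F [ 0.5 -0.6 -0.2] t 3.7 q6 0.77
dr [ 0.001 -0.001  0.002]
```

```bash
python3 -m pendant '[{"delta_pos":[0,0,-20],"dr":[0,0,0]},{"delta_pos":[0,0,-35],"dr":[0,0,0]},{"delta_pos":[0,0,-40],"dr":[0,0,0]},{"delta_pos":[0,0,-40],"dr":[0,0,0]},{"delta_pos":[0,0,-15],"dr":[0,0,0]}]'; python3 go.py .508 .272 .2
```

```text
time: 4.32
eef_pos: [0.614, -0.3027, 0.2058]
eef_rot: [-3.12, -0.359, 0.002]
contact_force: [0.4, -0.7, -1.5]
opening: 0.62
go [  27.3 -583.7    6.3] norm 584.0 at [ 0.614  -0.3027  0.2058] yaw 13.1 tilt 0.08 op 0.62 F [ 0.4 -0.7 -1.5] t 4.33 q6 0.77
dr [-0.001  0.001  0.002]
```

```bash
python3 -m pendant '[{"delta_pos":[1,-25,0],"dr":[0,0,0]},{"delta_pos":[2,-45,0],"dr":[0,0,0]},{"delta_pos":[3,-55,0],"dr":[0,0,0]},{"delta_pos":[3,-55,0],"dr":[0,0,0]},{"delta_pos":[3,-55,0],"dr":[0,0,0]},{"delta_pos":[3,-55,0],"dr":[0,0,0]},{"delta_pos":[3,-55,0],"dr":[0,0,0]},{"delta_pos":[3,-55,0],"dr":[0,0,0]},{"delta_pos":[3,-55,0],"dr":[0,0,0]},{"delta_pos":[3,-55,0],"dr":[0,0,0]}]'; python3 go.py .508 .272 .1
```

```text
time: 5.58
eef_pos: [0.52, 0.2109, 0.204]
eef_rot: [3.122, 0.346, -0.005]
contact_force: [0.1, 0.6, -1.9]
opening: 0.619
go [  2.  -62.3 104. ] norm 121.0 at [0.52   0.2109 0.204 ] yaw 12.6 tilt 0.18 op 0.619 F [ 0.1  0.6 -1.9] t 5.58 q6 1.59
dr [ 0.     0.003 -0.006]
```

```bash
python3 -m pendant '[{"delta_pos":[1,-35,0],"dr":[0,0,0]},{"delta_pos":[1,-20,20],"dr":[0,0,-0.006]},{"delta_pos":[0,-3,35],"dr":[0,0,0]},{"delta_pos":[0,0,30],"dr":[0,0,0]},{"delta_pos":[0,0,15],"dr":[0,0,0]},{"delta_pos":[0,0,0],"dr":[0,0,0]}]'; python3 go.py .508 .272 .06
```

```text
time: 6.32
eef_pos: [0.5044, 0.2744, 0.1001]
eef_rot: [3.12, 0.368, -0.01]
contact_force: [-0.7, -0.3, -1.4]
opening: 0.621
go [ 3.2  3.1 40.1] norm 40.0 at [0.5044 0.2744 0.1001] yaw 13.5 tilt 0.35 op 0.621 F [-0.7 -0.3 -1.4] t 6.33 q6 1.7
dr [-0.     0.006  0.008]
```

```bash
python3 -m pendant '[{"delta_pos":[3,3,10],"dr":[0,0.006,0]},{"delta_pos":[0,0,15],"dr":[0,0,0]},{"delta_pos":[0,0,10],"dr":[0,0,0]},{"delta_pos":[0,0,4],"dr":[0,0,0]},{"delta_pos":[0,0,0],"dr":[0,0,0]},{"delta_pos":[0,0,0],"dr":[0,0,0]}]'; python3 go.py .508 .272 .047
python3 - <<'E'
from h import *
for n in ("top","side"): cv2.imwrite(f"pics/{n}2.png",grab_frame(n)[:,:,::-1])
a=cv2.imread("pics/top2.png")[120:300,40:260];b=cv2.imread("pics/side2.png")[80:260,80:300]
cv2.imwrite("pics/a2.png",cv2.resize(np.hstack([a,b]),None,fx=1.8,fy=1.8))
E
```

```text
time: 7.08
eef_pos: [0.5107, 0.2722, 0.0615]
eef_rot: [-3.119, -0.366, -0.008]
contact_force: [0.1, 0.3, -1.7]
opening: 0.623
go [-2.8 -0.4 14.5] norm 15.0 at [0.5107 0.2722 0.0615] yaw 13.4 tilt 0.31 op 0.623 F [ 0.1  0.3 -1.7] t 7.08 q6 1.69
dr [-0.001 -0.005  0.007]
```

View pics/a2.png

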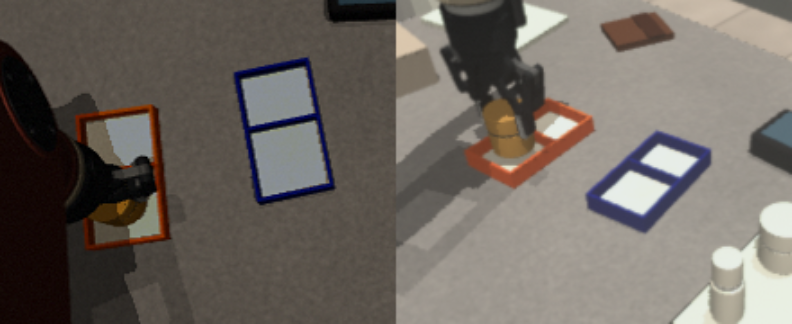

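Both halves show the gold jar upright, centred over the orange box's wide compartment (side half about (512,130)). Lower it.

```bash
python3 -m pendant '[{"delta_pos":[-2,0,8],"dr":[0,-0.005,0]},{"delta_pos":[0,0,5],"dr":[0,0,0]},{"delta_pos":[0,0,0],"dr":[0,0,0]}]'; python3 go.py .508 .272 .046
```

```text
time: 7.55
eef_pos: [0.5088, 0.2719, 0.048]
eef_rot: [-3.119, -0.366, -0.001]
contact_force: [-0.7, 0.3, -1.7]
opening: 0.621
go [-0.8 -0.3  2. ] norm 2.0 at [0.5088 0.2719 0.048 ] yaw 13.4 tilt 0.07 op 0.621 F [-0.7  0.3 -1.7] t 7.55 q6 1.69
dr [-0.001 -0.001  0.007]
```

```bash
python3 -m pendant '[{"delta_pos":[0,0,1.5],"dr":[0,0,0]}]'; python3 -m pendant '[{"delta_pos":[0,0,0],"dr":[0,0,0]},{"delta_pos":[0,0,0],"dr":[0,0,0]},{"delta_pos":[0,0,0],"dr":[0,0,0]},{"delta_pos":[0,0,0],"dr":[0,0,0]},{"delta_pos":[0,0,-15],"dr":[0,0,0]},{"delta_pos":[0,0,-35],"dr":[0,0,0]},{"delta_pos":[0,0,-50],"dr":[0,0,0]},{"delta_pos":[0,0,-40],"dr":[0,0,0]}]' 1; python3 go.py .5103 -.309 .2
```

```text
time: 7.68
eef_pos: [0.509, 0.2719, 0.0465]
eef_rot: [-3.119, -0.366, -0.001]
contact_force: [1.3, 0.6, -0.7]
opening: 0.62
time: 8.68
eef_pos: [0.5075, 0.2712, 0.1906]
eef_rot: [-3.12, -0.366, 0.005]
contact_force: [0.0, -0.3, -0.6]
opening: 0.997
go [-131.7  565.1   -9.2] norm 580.0 at [0.5075 0.2712 0.1906] yaw 13.4 tilt 0.19 op 0.997 F [ 0.  -0.3 -0.6] t 8.68 q6 1.69
dr [-0.     0.003  0.007]
```

```bash
python3 -m pendant '[{"delta_pos":[-12,54,-1],"dr":[0,0,0]},{"delta_pos":[-12,54,-1],"dr":[0,0,0]},{"delta_pos":[-12,54,-1],"dr":[0,0,0]},{"delta_pos":[-12,54,-1],"dr":[0,0,0]},{"delta_pos":[-12,54,-1],"dr":[0,0,0]},{"delta_pos":[-12,54,-1],"dr":[0,0,0]},{"delta_pos":[-12,54,0],"dr":[0,0,0]},{"delta_pos":[-12,54,0],"dr":[0,0,0]},{"delta_pos":[-12,54,0],"dr":[0,0,0]},{"delta_pos":[-12,54,0],"dr":[0,0,0]}]'; python3 go.py .5103 -.309 .1
```

```text
time: 9.93
eef_pos: [0.5236, -0.2944, 0.2174]
eef_rot: [3.114, 0.379, 0.041]
contact_force: [0.8, -0.4, 0.0]
opening: 1.0
go [-19.4  10.1 117. ] norm 119.0 at [ 0.5236 -0.2944  0.2174] yaw 13.9 tilt 1.52 op 1.0 F [ 0.8 -0.4  0. ] t 9.93 q6 0.67
dr [ 0.007 -0.026  0.016]
```

```bash
python3 - <<'E'
from h import *
im=grab_frame("top");cv2.imwrite("pics/top3.png",im[:,:,::-1]);s=grab_frame("side");cv2.imwrite("pics/side3.png",s[:,:,::-1])
b=blobs(im,"gold");print([(x[0],x[1]) for x in b])
try: print(disc(im,b[0][0],22,"gold",.063))
except Exception as e: print(e)
E
```

```text
[(array([100.71603991, 230.80404195]), (86, 217, 30, 30))]
(array([0.50916655, 0.27204919]), 49.78208618164062, 51.4763916015625)
```

Gold now measures (0.509, 0.272) against a target of (0.508, 0.272). On to magenta.

```bash
python3 -m pendant '[{"delta_pos":[-12,6,30],"dr":[0.007,-0.026,0.016]},{"delta_pos":[-7,4,40],"dr":[0,0,0]},{"delta_pos":[0,0,30],"dr":[0,0,0]},{"delta_pos":[0,0,12],"dr":[0,0,0]},{"delta_pos":[0,0,0],"dr":[0,0,0]}]' 1; python3 go.py .5103 -.309 .048
```

```text
time: 10.65
eef_pos: [0.505, -0.3095, 0.0996]
eef_rot: [3.122, 0.347, -0.009]
contact_force: [-0.2, -0.2, 0.5]
opening: 0.997
go [ 5.6  0.7 51.6] norm 52.0 at [ 0.505  -0.3095  0.0996] yaw 12.7 tilt 0.35 op 0.997 F [-0.2 -0.2  0.5] t 10.65 q6 0.67
dr [-0.     0.006 -0.005]
```

```bash
python3 -m pendant '[{"delta_pos":[5,1,15],"dr":[0,0.006,-0.005]},{"delta_pos":[0,0,18],"dr":[0,0,0]},{"delta_pos":[0,0,10],"dr":[0,0,0]},{"delta_pos":[0,0,0],"dr":[0,0,0]}]' 1; python3 go.py .5103 -.309 .048
```

```text
time: 11.15
eef_pos: [0.5119, -0.3097, 0.0559]
eef_rot: [3.119, 0.357, 0.004]
contact_force: [-0.4, -0.5, -0.4]
opening: 1.0
go [-1.5 -1.   7.9] norm 8.0 at [ 0.5119 -0.3097  0.0559] yaw 13.1 tilt 0.2 op 1.0 F [-0.4 -0.5 -0.4] t 11.15 q6 0.67
dr [ 0.002 -0.002  0.001]
```

```bash
python3 -m pendant '[{"delta_pos":[-1,-1,8],"dr":[0,0,0]},{"delta_pos":[0,0,0],"dr":[0,0,0]}]' 1; python3 -m pendant '[{"delta_pos":[0,0,0],"dr":[0,0,0]},{"delta_pos":[0,0,0],"dr":[0,0,0]},{"delta_pos":[0,0,0],"dr":[0,0,0]},{"delta_pos":[0,0,0],"dr":[0,0,0]},{"delta_pos":[0,0,0],"dr":[0,0,0]}]' 0 40; python3 -m pendant '[{"delta_pos":[0,0,-20],"dr":[0,0,0]},{"delta_pos":[0,0,-35],"dr":[0,0,0]},{"delta_pos":[0,0,-40],"dr":[0,0,0]},{"delta_pos":[0,0,-40],"dr":[0,0,0]},{"delta_pos":[0,0,-15],"dr":[0,0,0]}]'; python3 go.py .556 .0935 .2
```

```text
time: 11.4
eef_pos: [0.5109, -0.3092, 0.0478]
eef_rot: [3.119, 0.357, 0.005]
contact_force: [-0.2, -0.3, -0.1]
opening: 0.997
time: 12.02
eef_pos: [0.5113, -0.3095, 0.0488]
eef_rot: [3.118, 0.357, 0.007]
contact_force: [-0.6, 0.0, -0.7]
opening: 0.626
time: 12.65
eef_pos: [0.5099, -0.3085, 0.2061]
eef_rot: [3.119, 0.357, 0.005]
contact_force: [-0.8, -0.9, -2.3]
opening: 0.622
go [ 135.7 -381.2    5.4] norm 405.0 at [ 0.5099 -0.3085  0.2061] yaw 13.0 tilt 0.23 op 0.622 F [-0.8 -0.9 -2.3] t 12.65 q6 0.67
dr [ 0.003 -0.003  0.001]
```

```bash
python3 -m pendant '[{"delta_pos":[9,-25,0],"dr":[0,0,0]},{"delta_pos":[15,-42,0],"dr":[0,0,0]},{"delta_pos":[18,-50,0],"dr":[0,0,0]},{"delta_pos":[18,-50,0],"dr":[0,0,0]},{"delta_pos":[18,-50,0],"dr":[0,0,0]},{"delta_pos":[18,-50,0],"dr":[0,0,0]},{"delta_pos":[18,-50,0],"dr":[0,0,0]},{"delta_pos":[12,-32,0],"dr":[0,0,0]},{"delta_pos":[6,-16,0],"dr":[0,0,0]},{"delta_pos":[0,0,0],"dr":[0,0,0]}]'; python3 go.py .556 .0935 .1
```

```text
time: 13.9
eef_pos: [0.5548, 0.0871, 0.2035]
eef_rot: [3.117, 0.352, -0.0]
contact_force: [-0.2, -0.3, -2.5]
opening: 0.619
go [  2.6  -6.4 103.5] norm 104.0 at [0.5548 0.0871 0.2035] yaw 12.9 tilt 0.25 op 0.619 F [-0.2 -0.3 -2.5] t 13.9 q6 1.36
dr [ 0.004  0.001 -0.002]
```

```bash
python3 -m pendant '[{"delta_pos":[3,-6,25],"dr":[0.004,0,0]},{"delta_pos":[0,0,40],"dr":[0,0,0]},{"delta_pos":[0,0,25],"dr":[0,0,0]},{"delta_pos":[0,0,12],"dr":[0,0,0]},{"delta_pos":[0,0,0],"dr":[0,0,0]}]'; python3 go.py .556 .0935 .06
```

```text
time: 14.52
eef_pos: [0.5574, 0.0862, 0.0996]
eef_rot: [3.119, 0.343, 0.0]
contact_force: [0.4, 0.2, -1.5]
opening: 0.619
go [ 0.2 -7.6 39.6] norm 40.0 at [0.5574 0.0862 0.0996] yaw 12.6 tilt 0.2 op 0.619 F [ 0.4  0.2 -1.5] t 14.53 q6 1.37
dr [ 0.003  0.    -0.008]
```

```bash
python3 -m pendant '[{"delta_pos":[0,-7,8],"dr":[0.003,0,-0.008]},{"delta_pos":[0,0,15],"dr":[0,0,0]},{"delta_pos":[0,0,10],"dr":[0,0,0]},{"delta_pos":[0,0,0],"dr":[0,0,0]}]'; python3 go.py .556 .0935 .047
```

```text
time: 15.02
eef_pos: [0.5577, 0.093, 0.067]
eef_rot: [3.121, 0.356, 0.007]
contact_force: [-0.1, -0.2, -1.6]
opening: 0.621
go [-1.6 -0.9 20. ] norm 20.0 at [0.5577 0.093  0.067 ] yaw 13.0 tilt 0.24 op 0.621 F [-0.1 -0.2 -1.6] t 15.03 q6 1.37
dr [ 0.001 -0.004  0.   ]
```

```bash
python3 -m pendant '[{"delta_pos":[-2,-1,10],"dr":[0,-0.004,0]},{"delta_pos":[0,0,8],"dr":[0,0,0]},{"delta_pos":[0,0,0],"dr":[0,0,0]}]'; python3 go.py .556 .0935 .046
```

```text
time: 15.4
eef_pos: [0.5556, 0.0937, 0.0479]
eef_rot: [3.12, 0.356, 0.0]
contact_force: [-0.3, -0.1, -2.1]
opening: 0.624
go [0.3 0.2 1.9] norm 2.0 at [0.5556 0.0937 0.0479] yaw 13.0 tilt 0.08 op 0.624 F [-0.3 -0.1 -2.1] t 15.4 q6 1.37
dr [ 0.001 -0.     0.001]
```

```bash
python3 -m pendant '[{"delta_pos":[0,0,1.5],"dr":[0,0,0]}]'; python3 -m pendant '[{"delta_pos":[0,0,0],"dr":[0,0,0]},{"delta_pos":[0,0,0],"dr":[0,0,0]},{"delta_pos":[0,0,0],"dr":[0,0,0]},{"delta_pos":[0,0,0],"dr":[0,0,0]},{"delta_pos":[0,0,-15],"dr":[0,0,0]},{"delta_pos":[0,0,-35],"dr":[0,0,0]},{"delta_pos":[0,0,-50],"dr":[0,0,0]},{"delta_pos":[0,0,-45],"dr":[0,0,0]}]' 1; python3 go.py .6052 -.2076 .2
```

```text
time: 15.52
eef_pos: [0.5559, 0.0937, 0.0466]
eef_rot: [3.12, 0.356, 0.001]
contact_force: [-0.8, 0.1, -2.2]
opening: 0.624
time: 16.52
eef_pos: [0.5542, 0.0937, 0.1958]
eef_rot: [3.12, 0.356, -0.005]
contact_force: [1.0, 0.0, 0.1]
opening: 1.001
go [-18.3 305.1  -3.9] norm 306.0 at [0.5542 0.0937 0.1958] yaw 13.0 tilt 0.2 op 1.001 F [1.  0.  0.1] t 16.52 q6 1.37
dr [0.001 0.003 0.   ]
```

```bash
python3 -m pendant '[{"delta_pos":[-3,50,0],"dr":[0,0,0]},{"delta_pos":[-3,55,0],"dr":[0,0,0]},{"delta_pos":[-3,55,0],"dr":[0,0,0]},{"delta_pos":[-3,55,0],"dr":[0,0,0]},{"delta_pos":[-3,55,0],"dr":[0,0,0]},{"delta_pos":[-3,30,0],"dr":[0,0,0]},{"delta_pos":[0,0,0],"dr":[0,0,0]}]'; python3 - <<'E'
from h import *
im=grab_frame("top");cv2.imwrite("pics/top4.png",im[:,:,::-1])
print([disc(im,b[0],22,"magenta",.063) for b in blobs(im,"magenta")])
E
python3 go.py .6052 -.2076 .11
```

```text
time: 17.4
eef_pos: [0.6113, -0.2113, 0.214]
eef_rot: [3.113, 0.361, 0.029]
contact_force: [-0.2, 1.4, -0.5]
opening: 1.003
[(array([0.55471514, 0.09326201]), 49.23478698730469, 49.81047058105469)]
go [ -7.2  -4.8 103.9] norm 104.0 at [ 0.6114 -0.2101  0.2141] yaw 13.3 tilt 1.13 op 1.002 F [-0.3  0.5  1. ] t 17.45 q6 0.88
dr [ 0.009 -0.018  0.005]
```

Magenta measures (0.555, 0.093), on target. Now the amber bottle.

```bash
python3 -m pendant '[{"delta_pos":[-5,-3,20],"dr":[0.009,-0.018,0.005]},{"delta_pos":[0,0,35],"dr":[0,0,0]},{"delta_pos":[0,0,30],"dr":[0,0,0]},{"delta_pos":[0,0,10],"dr":[0,0,0]},{"delta_pos":[0,0,0],"dr":[0,0,0]}]'; python3 go.py .6052 -.2076 .076
```

```text
time: 18.08
eef_pos: [0.604, -0.2008, 0.1139]
eef_rot: [-3.117, -0.364, 0.009]
contact_force: [-0.2, 0.5, 0.4]
opening: 1.003
go [-0.2  7.  37.9] norm 39.0 at [ 0.604  -0.2008  0.1139] yaw 13.3 tilt 0.4 op 1.003 F [-0.2  0.5  0.4] t 18.07 q6 0.89
dr [-0.004  0.005  0.006]
```

```bash
python3 -m pendant '[{"delta_pos":[0,7,6],"dr":[-0.004,0.005,0.006]},{"delta_pos":[0,0,14],"dr":[0,0,0]},{"delta_pos":[0,0,10],"dr":[0,0,0]},{"delta_pos":[0,0,0],"dr":[0,0,0]}]'; python3 go.py .6052 -.2076 .076
```

```text
time: 18.58
eef_pos: [0.6073, -0.2085, 0.0846]
eef_rot: [3.119, 0.355, 0.005]
contact_force: [-0.8, -0.7, -0.8]
opening: 1.0
go [-1.9 -1.4  8.6] norm 9.0 at [ 0.6073 -0.2085  0.0846] yaw 13.0 tilt 0.23 op 1.0 F [-0.8 -0.7 -0.8] t 18.57 q6 0.89
dr [ 0.002 -0.003 -0.   ]
```

```bash
python3 -m pendant '[{"delta_pos":[-2,-1,9],"dr":[0,0,0]},{"delta_pos":[0,0,0],"dr":[0,0,0]}]' 1; python3 -m pendant '[{"delta_pos":[0,0,0],"dr":[0,0,0]},{"delta_pos":[0,0,0],"dr":[0,0,0]},{"delta_pos":[0,0,0],"dr":[0,0,0]},{"delta_pos":[0,0,0],"dr":[0,0,0]},{"delta_pos":[0,0,0],"dr":[0,0,0]},{"delta_pos":[0,0,0],"dr":[0,0,0]}]' 0 40; python3 -m pendant '[{"delta_pos":[0,0,-20],"dr":[0,0,0]},{"delta_pos":[0,0,-30],"dr":[0,0,0]},{"delta_pos":[0,0,-40],"dr":[0,0,0]},{"delta_pos":[0,0,-40],"dr":[0,0,0]},{"delta_pos":[0,0,-10],"dr":[0,0,0]}]'; python3 go.py .627 .107 .22
python3 - <<'E'
from h import *
im=grab_frame("side");cv2.imwrite("pics/side5.png",im[:,:,::-1]);cv2.imwrite("pics/a5.png",cv2.resize(im[60:330,200:470],None,fx=1.6,fy=1.6)[:,:,::-1])
E
```

```text
time: 18.82
eef_pos: [0.605, -0.208, 0.0751]
eef_rot: [3.119, 0.355, 0.005]
contact_force: [-0.4, 0.2, 0.3]
opening: 1.001
time: 19.58
eef_pos: [0.6057, -0.2083, 0.0761]
eef_rot: [3.118, 0.355, 0.008]
contact_force: [-0.0, 0.1, -0.0]
opening: 0.339
time: 20.2
eef_pos: [0.6044, -0.2077, 0.2236]
eef_rot: [3.119, 0.355, 0.007]
contact_force: [-0.5, -1.0, -1.5]
opening: 0.342
go [  92.7 -301.6    3. ] norm 316.0 at [ 0.6044 -0.2077  0.2236] yaw 13.0 tilt 0.31 op 0.342 F [-0.5 -1.  -1.5] t 20.2 q6 0.89
dr [ 0.003 -0.004 -0.   ]
```

View pics/a5.png

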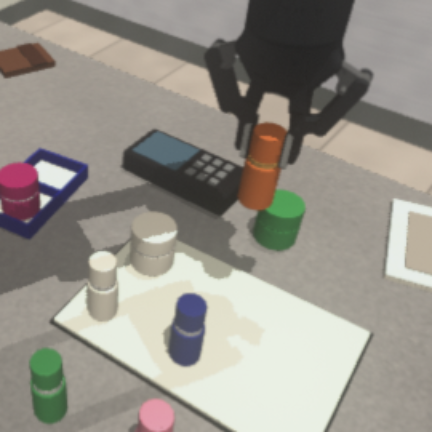

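The crop shows the amber bottle at (262,165), held upright by its cap. The magenta jar is in the blue box's wide compartment at (18,190), and everything else is in place.

```bash
python3 -m pendant '[{"delta_pos":[8,-25,0],"dr":[0,0,0]},{"delta_pos":[13,-42,0],"dr":[0,0,0]},{"delta_pos":[16,-50,0],"dr":[0,0,0]},{"delta_pos":[16,-50,0],"dr":[0,0,0]},{"delta_pos":[16,-50,0],"dr":[0,0,0]},{"delta_pos":[13,-42,0],"dr":[0,0,0]},{"delta_pos":[8,-28,0],"dr":[0,0,0]},{"delta_pos":[3,-12,0],"dr":[0,0,0]},{"delta_pos":[0,0,0],"dr":[0,0,0]}]'; python3 go.py .627 .107 .12
```

```text
time: 21.38
eef_pos: [0.6211, 0.1131, 0.2072]
eef_rot: [-3.121, -0.351, 0.027]
contact_force: [-0.4, -1.1, -1.6]
opening: 0.339
go [ 5.9  7.5 87.1] norm 88.0 at [0.6211 0.1131 0.2072] yaw 12.8 tilt 0.97 op 0.339 F [-0.4 -1.1 -1.6] t 21.38 q6 1.4
dr [-0.003  0.017 -0.003]
```

```bash
python3 -m pendant '[{"delta_pos":[4,5,15],"dr":[-0.003,0.017,0]},{"delta_pos":[0,0,30],"dr":[0,0,0]},{"delta_pos":[0,0,25],"dr":[0,0,0]},{"delta_pos":[0,0,10],"dr":[0,0,0]},{"delta_pos":[0,0,0],"dr":[0,0,0]}]'; python3 go.py .627 .107 .085
```

```text
time: 22.0
eef_pos: [0.6262, 0.1015, 0.1242]
eef_rot: [3.12, 0.341, -0.001]
contact_force: [-0.5, 0.5, -1.4]
opening: 0.334
go [ 2.  -5.2 39.2] norm 40.0 at [0.6262 0.1015 0.1242] yaw 12.5 tilt 0.15 op 0.334 F [-0.5  0.5 -1.4] t 22.0 q6 1.39
dr [ 0.002  0.001 -0.009]
```

```bash
python3 -m pendant '[{"delta_pos":[0,-5,8],"dr":[0.002,0,-0.009]},{"delta_pos":[0,0,14],"dr":[0,0,0]},{"delta_pos":[0,0,10],"dr":[0,0,0]},{"delta_pos":[0,0,0],"dr":[0,0,0]}]'; python3 go.py .627 .107 .074
```

```text
time: 22.5
eef_pos: [0.6265, 0.1064, 0.0924]
eef_rot: [3.121, 0.356, 0.004]
contact_force: [0.5, -0.6, -2.1]
opening: 0.339
go [ 0.6 -0.5 18.4] norm 18.0 at [0.6265 0.1064 0.0924] yaw 13.0 tilt 0.17 op 0.339 F [ 0.5 -0.6 -2.1] t 22.5 q6 1.39
dr [ 0.001 -0.003  0.   ]
```

```bash
python3 -m pendant '[{"delta_pos":[0,0,8],"dr":[0,-0.003,0]},{"delta_pos":[0,0,8],"dr":[0,0,0]},{"delta_pos":[0,0,0],"dr":[0,0,0]}]'; python3 go.py .627 .107 .0735
```

```text
time: 22.88
eef_pos: [0.6268, 0.1065, 0.0756]
eef_rot: [3.12, 0.356, 0.0]
contact_force: [0.1, 0.3, -1.1]
opening: 0.335
go [ 0.3 -0.5  2.1] norm 2.0 at [0.6268 0.1065 0.0756] yaw 13.0 tilt 0.07 op 0.335 F [ 0.1  0.3 -1.1] t 22.88 q6 1.39
dr [0.001 0.    0.   ]
```

```bash
python3 -m pendant '[{"delta_pos":[0,0,2],"dr":[0,0,0]}]'; python3 -m pendant '[{"delta_pos":[0,0,0],"dr":[0,0,0]},{"delta_pos":[0,0,0],"dr":[0,0,0]},{"delta_pos":[0,0,0],"dr":[0,0,0]},{"delta_pos":[0,0,0],"dr":[0,0,0]},{"delta_pos":[0,0,-15],"dr":[0,0,0]},{"delta_pos":[0,0,-35],"dr":[0,0,0]},{"delta_pos":[0,0,-45],"dr":[0,0,0]},{"delta_pos":[0,0,-35],"dr":[0,0,0]}]' 1; python3 go.py .5032 -.2085 .2
```

```text
time: 23.0
eef_pos: [0.6271, 0.1065, 0.0738]
eef_rot: [3.12, 0.356, 0.001]
contact_force: [0.3, 0.7, -0.8]
opening: 0.339
time: 24.0
eef_pos: [0.6258, 0.1066, 0.2081]
eef_rot: [3.12, 0.356, -0.004]
contact_force: [0.4, 0.4, -0.5]
opening: 1.001
go [-190.4  279.4    8.8] norm 338.0 at [0.6258 0.1066 0.2081] yaw 13.0 tilt 0.15 op 1.001 F [ 0.4  0.4 -0.5] t 24.0 q6 1.39
dr [0.001 0.003 0.   ]
```

```bash
python3 -m pendant '[{"delta_pos":[-33,49,1],"dr":[0,0,0]},{"delta_pos":[-33,49,1],"dr":[0,0,0]},{"delta_pos":[-33,49,1],"dr":[0,0,0]},{"delta_pos":[-33,49,1],"dr":[0,0,0]},{"delta_pos":[-30,44,1],"dr":[0,0,0]},{"delta_pos":[-18,26,0],"dr":[0,0,0]},{"delta_pos":[-7,10,0],"dr":[0,0,0]},{"delta_pos":[0,0,0],"dr":[0,0,0]}]'; python3 go.py .5032 -.2085 .115
```

```text
time: 25.0
eef_pos: [0.5085, -0.2133, 0.2197]
eef_rot: [3.112, 0.359, 0.032]
contact_force: [-0.0, 1.0, -0.3]
opening: 0.998
go [ -6.2  -7.1 104.5] norm 105.0 at [ 0.5085 -0.2133  0.2197] yaw 13.2 tilt 1.3 op 0.998 F [-0.   1.  -0.3] t 25.0 q6 0.8
dr [ 0.011 -0.02   0.003]
```

```bash
python3 -m pendant '[{"delta_pos":[-4,-4,20],"dr":[0.011,-0.02,0]},{"delta_pos":[0,0,35],"dr":[0,0,0]},{"delta_pos":[0,0,30],"dr":[0,0,0]},{"delta_pos":[0,0,10],"dr":[0,0,0]},{"delta_pos":[0,0,0],"dr":[0,0,0]}]'; python3 go.py .5032 -.2085 .076; python3 - <<'E'
from h import *
im=grab_frame("top");cv2.imwrite("pics/top6.png",im[:,:,::-1])
for b in blobs(im,"amber")[:4]:
    if b[0][0]<300 and b[1][2]<40: print(b[0],b[1],disc(im,b[0],18,"amber",.087))
E
```

```text
time: 25.62
eef_pos: [0.5045, -0.203, 0.1182]
eef_rot: [-3.115, -0.372, 0.009]
contact_force: [-0.3, 1.1, -0.1]
opening: 0.999
go [-2.3  5.2 42.2] norm 43.0 at [ 0.5045 -0.203   0.1182] yaw 13.6 tilt 0.4 op 0.999 F [-0.3  1.1 -0.1] t 25.62 q6 0.81
dr [-0.005  0.005  0.011]
```

```bash
python3 -m pendant '[{"delta_pos":[-1,5,8],"dr":[-0.005,0.005,0.01]},{"delta_pos":[0,0,16],"dr":[0,0,0]},{"delta_pos":[0,0,10],"dr":[0,0,0]},{"delta_pos":[0,0,0],"dr":[0,0,0]}]'; python3 go.py .5032 -.2085 .076; python3 -c "
import cv2;a=cv2.imread('pics/top6.png')[130:270,70:330];cv2.imwrite('pics/a6.png',cv2.resize(a,None,fx=2.5,fy=2.5))"
```

```text
time: 26.18
eef_pos: [0.5065, -0.2095, 0.0848]
eef_rot: [3.118, 0.355, 0.007]
contact_force: [-1.0, 1.1, -0.3]
opening: 1.001
go [-3.  -1.8  8.8] norm 9.0 at [ 0.5065 -0.2095  0.0848] yaw 13.0 tilt 0.31 op 1.001 F [-1.   1.1 -0.3] t 26.18 q6 0.81
dr [ 0.004 -0.004 -0.   ]
```

View pics/a6.png

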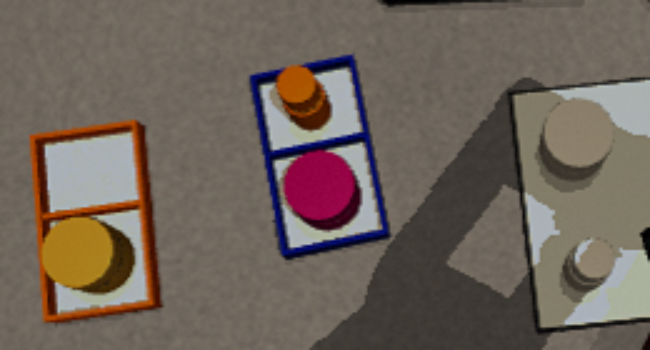

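Amber stands upright in the narrow compartment at crop (303,97). Magenta (320,190) and gold (85,255) stand in the wide compartments. Grip the blue bottle.

```bash
python3 -m pendant '[{"delta_pos":[-3,-2,9],"dr":[0,0,0]},{"delta_pos":[0,0,0],"dr":[0,0,0]}]' 1; python3 -m pendant '[{"delta_pos":[0,0,0],"dr":[0,0,0]},{"delta_pos":[0,0,0],"dr":[0,0,0]},{"delta_pos":[0,0,0],"dr":[0,0,0]},{"delta_pos":[0,0,0],"dr":[0,0,0]},{"delta_pos":[0,0,0],"dr":[0,0,0]},{"delta_pos":[0,0,0],"dr":[0,0,0]}]' 0 40; python3 -m pendant '[{"delta_pos":[0,0,-20],"dr":[0,0,0]},{"delta_pos":[0,0,-35],"dr":[0,0,0]},{"delta_pos":[0,0,-50],"dr":[0,0,0]},{"delta_pos":[0,0,-50],"dr":[0,0,0]},{"delta_pos":[0,0,-15],"dr":[0,0,0]}]'; python3 go.py .58 .281 .23
```

```text
time: 26.42
eef_pos: [0.5029, -0.2083, 0.0752]
eef_rot: [3.118, 0.355, 0.007]
contact_force: [-0.7, 0.0, -0.1]
opening: 1.002
time: 27.18
eef_pos: [0.5037, -0.2087, 0.0762]
eef_rot: [3.117, 0.355, 0.009]
contact_force: [-0.9, -0.3, -0.5]
opening: 0.342
time: 27.8
eef_pos: [0.5004, -0.2067, 0.2472]
eef_rot: [-3.121, -0.355, 0.001]
contact_force: [0.5, -0.4, -0.6]
opening: 0.337
go [ 187.1 -457.4   17.3] norm 494.0 at [ 0.5004 -0.2067  0.2472] yaw 13.0 tilt 0.06 op 0.337 F [ 0.5 -0.4 -0.6] t 27.8 q6 0.81
dr [-0.001  0.001 -0.   ]
```

```bash
python3 -m pendant '[{"delta_pos":[9,-22,0],"dr":[0,0,0]},{"delta_pos":[17,-42,0],"dr":[0,0,0]},{"delta_pos":[21,-52,0],"dr":[0,0,0]},{"delta_pos":[21,-52,0],"dr":[0,0,0]},{"delta_pos":[21,-52,0],"dr":[0,0,0]},{"delta_pos":[21,-52,0],"dr":[0,0,0]},{"delta_pos":[21,-52,0],"dr":[0,0,0]},{"delta_pos":[21,-52,0],"dr":[0,0,0]},{"delta_pos":[17,-40,0],"dr":[0,0,0]},{"delta_pos":[9,-22,0],"dr":[0,0,0]}]'; python3 go.py .58 .281 .12
```

```text
time: 29.05
eef_pos: [0.5728, 0.272, 0.2321]
eef_rot: [-3.122, -0.346, 0.029]
contact_force: [0.2, -0.2, -1.2]
opening: 0.338
go [ 11.1  -7.  111.9] norm 113.0 at [0.5728 0.272  0.2321] yaw 12.7 tilt 1.05 op 0.338 F [ 0.2 -0.2 -1.2] t 29.05 q6 1.67
dr [-0.002  0.018 -0.006]
```

```bash
python3 -m pendant '[{"delta_pos":[6,-3,15],"dr":[-0.002,0.018,-0.006]},{"delta_pos":[0,0,35],"dr":[0,0,0]},{"delta_pos":[0,0,35],"dr":[0,0,0]},{"delta_pos":[0,0,15],"dr":[0,0,0]},{"delta_pos":[0,0,0],"dr":[0,0,0]}]'; python3 go.py .58 .281 .085
```

```text
time: 29.68
eef_pos: [0.5735, 0.2784, 0.1212]
eef_rot: [3.119, 0.363, -0.016]
contact_force: [-0.1, -0.5, -0.9]
opening: 0.34
go [ 7.3 -1.  36.1] norm 37.0 at [0.5735 0.2784 0.1212] yaw 13.3 tilt 0.59 op 0.34 F [-0.1 -0.5 -0.9] t 29.68 q6 1.67
dr [0.001 0.01  0.005]
```

```bash
python3 -m pendant '[{"delta_pos":[7,-1,8],"dr":[0,0.01,0.005]},{"delta_pos":[0,0,14],"dr":[0,0,0]},{"delta_pos":[0,0,10],"dr":[0,0,0]},{"delta_pos":[0,0,0],"dr":[0,0,0]}]'; python3 go.py .58 .281 .074
```

```text
time: 30.18
eef_pos: [0.5827, 0.2816, 0.0902]
eef_rot: [-3.121, -0.354, -0.009]
contact_force: [-0.3, -0.5, -1.3]
opening: 0.337
go [-2.9  0.  16.2] norm 16.0 at [0.5827 0.2816 0.0902] yaw 12.9 tilt 0.31 op 0.337 F [-0.3 -0.5 -1.3] t 30.18 q6 1.67
dr [ 0.    -0.005 -0.001]
```

```bash
python3 -m pendant '[{"delta_pos":[-2,0,8],"dr":[0,-0.005,0]},{"delta_pos":[0,0,7],"dr":[0,0,0]},{"delta_pos":[0,0,0],"dr":[0,0,0]}]'; python3 go.py .58 .281 .0735
```

```text
time: 30.55
eef_pos: [0.581, 0.2813, 0.0748]
eef_rot: [-3.121, -0.354, -0.002]
contact_force: [-0.5, -0.3, -0.9]
opening: 0.336
go [-1.   0.   1.3] norm 2.0 at [0.581  0.2813 0.0748] yaw 12.9 tilt 0.06 op 0.336 F [-0.5 -0.3 -0.9] t 30.55 q6 1.67
dr [-0.    -0.001 -0.001]
```

Release, go straight up, then back off clear of the cameras' view of the boxes.

```bash
python3 -m pendant '[{"delta_pos":[0,0,1],"dr":[0,0,0]}]'; python3 -m pendant '[{"delta_pos":[0,0,0],"dr":[0,0,0]},{"delta_pos":[0,0,0],"dr":[0,0,0]},{"delta_pos":[0,0,0],"dr":[0,0,0]},{"delta_pos":[0,0,0],"dr":[0,0,0]},{"delta_pos":[0,0,-15],"dr":[0,0,0]},{"delta_pos":[0,0,-35],"dr":[0,0,0]},{"delta_pos":[0,0,-50],"dr":[0,0,0]},{"delta_pos":[0,0,-45],"dr":[0,0,0]}]' 1; python3 -m pendant '[{"delta_pos":[-15,50,0],"dr":[0,0,0]},{"delta_pos":[-15,50,0],"dr":[0,0,0]},{"delta_pos":[-15,50,0],"dr":[0,0,0]},{"delta_pos":[-15,50,0],"dr":[0,0,0]},{"delta_pos":[-15,50,0],"dr":[0,0,0]},{"delta_pos":[-15,50,0],"dr":[0,0,0]},{"delta_pos":[-15,50,0],"dr":[0,0,0]},{"delta_pos":[-15,50,0],"dr":[0,0,0]},{"delta_pos":[-10,30,0],"dr":[0,0,0]},{"delta_pos":[0,0,0],"dr":[0,0,0]}]'
python3 - <<'E'
from h import *
np.set_printoptions(precision=4,suppress=True)
for n in ("top","side"): cv2.imwrite(f"pics/{n}7.png",grab_frame(n)[:,:,::-1])
im=cv2.imread("pics/top7.png")[:,:,::-1].copy()
for c,uv,r,z in[("gold",(101,231),20,.063),("magenta",(198,206),20,.063),("amber",(190,164),16,.087),("blue",(105,190),22,.087)]:
    try: print(c,*disc(im,uv,r,c,z))
    except Exception as e: print(c,e)
a=im[100:280,60:320];b=cv2.imread("pics/side7.png")[80:260,90:350,::-1]
cv2.imwrite("pics/a7.png",cv2.resize(np.vstack([a,b]),None,fx=1.6,fy=1.6)[:,:,::-1])
E
```

```text
time: 30.68
eef_pos: [0.5812, 0.2813, 0.074]
eef_rot: [-3.121, -0.354, -0.002]
contact_force: [0.3, 0.0, -0.3]
opening: 0.34
time: 31.68
eef_pos: [0.5793, 0.2807, 0.2224]
eef_rot: [3.121, 0.354, -0.006]
contact_force: [-0.0, 0.0, 0.4]
opening: 1.004
time: 32.92
eef_pos: [0.5543, -0.1801, 0.2437]
eef_rot: [3.116, 0.358, 0.041]
contact_force: [0.0, 0.1, 0.1]
opening: 0.999
gold [0.509  0.2722] 49.82980651855469 52.029327392578125
magenta [0.5551 0.0938] 47.92552490234375 49.950503540039065
amber [0.626  0.1067] 25.419467163085937 26.480535888671874
blue [0.5814 0.2804] 24.621052551269532 26.735113525390624
```

View pics/a7.png

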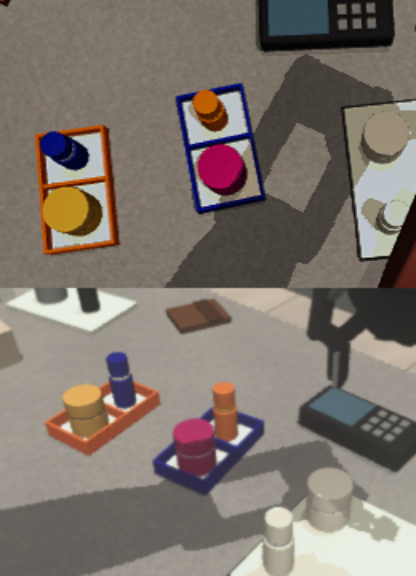

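All four stand upright in their compartments: gold (72,210) and blue (65,150) in the orange box, magenta (220,168) and amber (210,110) in the blue one. The boxes are where they started, and the arm is well clear.

```bash
python3 -m pendant '[{"delta_pos":[0,0,0],"dr":[0,0,0]},{"delta_pos":[0,0,0],"dr":[0,0,0]}]'; python3 -c "
from workcell import job; print(job.hand_in())"
```

```text
time: 33.28
eef_pos: [0.555, -0.1755, 0.2441]
eef_rot: [3.117, 0.366, 0.042]
contact_force: [0.3, 0.4, -0.3]
opening: 1.0
the job is handed in; nothing more can be done
None
```

Both gift sets are made up and the job is handed in, at about 33 s of the 90 s allowed. The hand-in reported no verdict. The gold jar and blue bottle are in the orange box, and the magenta jar and amber bottle are in the blue box. Each item was lowered to about 1 mm above the floor or less before release.

The last top-view measurements of the lids, against where I aimed (box poses measured once, from the first picture):

| Item | Measured x, y (m) | Target x, y (m) |
|---|---|---|
| Gold jar | (0.509, 0.272) | (0.508, 0.272) |
| Magenta jar | (0.555, 0.094) | (0.556, 0.0935) |
| Amber bottle | (0.626, 0.107) | (0.627, 0.107) |
| Blue bottle | (0.581, 0.280) | (0.580, 0.281) |

- **By eye only:** both final views showed all four upright and the boxes, white jar, white bottle and terminal undisturbed. I did not re-measure those last five.
- **Checks that failed or disagreed:**
  - Side-view colour masks found nothing, so the side view served only as a projection check on the gold jar (it matched) and for viewing.
  - Lid diameters read 3–7 mm small.
  - One automatic check missed the amber bottle. A picture showed it standing correctly, and the last measurement found it.

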